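# Sweep used screw caps off the bench into the waste tub

### The arm

A 7-joint arm with a two-finger parallel gripper is mounted at the origin on the work surface. World frame = base frame: x ahead of the robot, y to its left, z up, the work surface at z = 0. Lengths are in m, angles in rad, forces in N, time in s.
With the tool pointing down it reaches from about 0.35 to 0.9 m from the base axis. Payload 8.1 kg.
Tool frame: the origin (TCP) lies at the very end of the fingers, on their centre line; the grasp point (between the pads) lies 19 mm behind it; z points along the fingers, y is the direction in which the jaws open and shut (so a half turn about z gives the same grasp; the last joint's range is limited). The gripper opens to 85 mm and grips with 20 to 120 N. Pads are 22 mm wide; open, the fingers measure 114 mm over their backs; the gripper's body (76 mm by 85 mm) begins 54 mm behind the grasp point. The pads swing forward as they close: fully open they stand 13 mm farther back than shut.
Start: joints at [1.21, 0.434, 0.025, 1.573, -0.012, 1.134, -0.075], TCP at [0.159, -0.604, 0.231] pointing down, gripper open.
Joint ranges: [-2.62, 2.62], [-0.44, 2.09], [-1.27, 1.32], [0.08, 2.57], [-1.32, 4.46], [0.12, 2], [-2.74, 2.74]. Speed limits (rad/s): [2.22, 2.22, 3.01, 3.01, 3.14, 3.14, 3.14].

### API

Orientations are given as [roll, pitch, yaw] about the fixed x, y, z axes, in that order (R = Rz(yaw) Ry(pitch) Rx(roll)).
In Python, from workcell import sense, capture, close_job gives the robot as it stands. The module is installed in compiled form; this text tells all that it offers.
- The arm moves only by the tool move_arm, never from a script. Its argument "series" is a list of rows, each a list of 4 numbers: the shift along the tool's x, y, z in mm, then the turn about the tool's z in degrees. In form: [[x, y, z, twist], ...]. A call has 1 to 10 rows; each row is the pose to reach, as a shift and turn from the pose commanded when the call began, along the tool's axes at that moment; what a row does not reach only later rows make up. A row lasts 1/12 s, in which the tool goes at most 41.7 mm and 7.16 degrees, less where a joint would pass 70% of its speed; a pose out of reach is approached as far as the arm can. A call with a gripper value outside its range is refused whole. "grip" is the opening, from 0 (shut) to 1 (fully open), set as the call begins (left out, the last holds). The fingers move at their own pace and stop on an object; the grip force is fixed at half the most. Time passes only in rows, so rows that repeat a pose let the fingers close. It gives the time, the measured TCP pose, the force and the opening at its end, in the units of the state.
- sense(): the state, without advancing time (a new reading comes with each control period).
- capture(name): name is "scene" or "top" or "wrist"; returns a dict with "frame" (400x640x3 uint8, red, green, blue), "z_map" (400x640 float32, m along the optical axis (not along the pixel's ray), 0 where there is no reading), "fov_y" (degrees; the focal length in pixels is half the picture's height over the tangent of half this angle, whatever the lens; pixels are square), "cx", "cy" (the principal point, pixels), "k1" (the pictures are not rectified: a ray, as slopes to the right and down, at radius r is drawn at 1 + k1 r^2 times it, then the intrinsics apply), "cam_to_world" (4x4, takes a point from camera to world coordinates). Camera axes: x right, y up, looking along -z (the intrinsics and any distortion apply to the point x, -y, -z); pixel columns grow to the right and rows downward; lengths in m; the calibration is good to about 2 mm. A picture is of the moment at which its call begins.
- close_job(): hands the job in, once; it reports no verdict.
The state is a dict: "t": time; "joints": joint angles; "qvel": joint speeds; "joint_efforts": joint torques, N m; "eef_pos": TCP position; "tool_rot": TCP orientation; "contact_force": force on the tool from outside, world axes, zero at the start; "moment": the same for the moment, N m; "grip_width": finger opening in m.
Only numpy, scipy, OpenCV 4.12 (cv2) and the standard library are available. Lean on these libraries where they do the work, as an engineer would, in place of code of your own. Each camera call takes 0.05 s, during which the arm holds its last target.

### The job

Sweep the four loose screw caps along the raised steel board with the fingers and over its open end, so that all of them drop into the grey waste tub standing at that end. Push them only: pick up or carry none of them, and leave the specimen jar and the tube in its foot, which stand between them on the board, upright where they are.

Things in the scene. Friction and masses are not known exactly. Their poses are not given: they have to be found in the camera images.
- cap1_mid (a point): a loose white screw cap, a ribbed disc 32 mm across and 14 mm high, lying flat in the front half of the board (board x about -75 mm), 10 to 18 g, slides easily when pushed from the side; this point is its centre, half-way up (7 mm above the board when it lies there)
- cap2_mid (a point): a loose white screw cap, a ribbed disc 32 mm across and 14 mm high, lying flat in the front half of the board (board x about -75 mm), 10 to 18 g, slides easily when pushed from the side; this point is its centre, half-way up (7 mm above the board when it lies there)
- cap3_mid (a point): a loose white screw cap, a ribbed disc 32 mm across and 14 mm high, lying flat in the back half of the board (board x about +75 mm), 10 to 18 g, slides easily when pushed from the side; this point is its centre, half-way up (7 mm above the board when it lies there)
- cap4_mid (a point): a loose white screw cap, a ribbed disc 32 mm across and 14 mm high, lying flat in the back half of the board (board x about +75 mm), 10 to 18 g, slides easily when pushed from the side; this point is its centre, half-way up (7 mm above the board when it lies there)
- board: fixed low steel bench: a level plate 236 mm (its x) by 280 mm (its y), its top 75 mm above the counter and its underside 67 mm. Lips along the front and back edges (at x = -115 and +115 mm, 6 mm thick) rise 12 mm above the plate; both ends (at y = -140 and +140 mm) are open, without a lip. Origin: on the counter below its centre
- tub: fixed grey open-topped rectangular waste tub, 236 mm (its x) by 130 mm (its y) outside, 62 mm high, walls 4 mm, empty. It stands against one open end of the board, left or right, parallel to it, its rim 5 mm below the board's underside and reaching 12 mm in under it, so that what is pushed off that end falls in. Origin: centre of its underside, on the counter
- rack: fixed rack of capped glass sample tubes, 200 mm (its x) by 66 mm (its y), 102 mm high to the tube tops, standing at the board's other end, about 20 mm beyond it; not part of the work. Origin: centre of its underside, on the counter
- jar_mid (a point): capped clear specimen jar, 40 mm across, 50 mm high, about 90 g, standing loose on the board in the middle row (board x about 0); this point is its centre, half-way up, and its z axis is the jar's axis
- stand_mid (a point): one short capped tube upright in a round white foot, 38 mm across at the foot (12 mm high), 54 mm high in all, about 90 g, standing loose on the board in the middle row (board x about 0); this point is on its axis, half-way up, and its z axis is the tube's axis
Not all that is in view belongs to the job. Leave any black or blue look-alike of the part that bears cap4_mid alone.

How it is judged:
At the end, for the whole second after the job is handed in: All four caps lie at rest (slower than 0.03 m/s) inside the waste tub, their centres below 55 mm above the counter; the jar and the tube stand are upright (tilt under 0.15 rad) and within 15 mm of where they started (x of cap1_mid in the frame of tub between -0.115 and 0.115 m and y of cap1_mid in the frame of tub between -0.062 and 0.062 m and height (world z) of each of cap1_mid, cap2_mid, cap3_mid, cap4_mid below 0.055 m and linear speed of each of cap1, cap2, cap3, cap4 below 0.03 m/s and x of cap2_mid in the frame of tub between -0.115 and 0.115 m and y of cap2_mid in the frame of tub between -0.062 and 0.062 m and x of cap3_mid in the frame of tub between -0.115 and 0.115 m and y of cap3_mid in the frame of tub between -0.062 and 0.062 m and x of cap4_mid in the frame of tub between -0.115 and 0.115 m and y of cap4_mid in the frame of tub between -0.062 and 0.062 m and distance of each of jar_mid, stand_mid from where it was at the start of the episode below 0.015 m and angle between each of jar_mid, stand_mid's own z axis and vertical below 0.15 rad); the robot touches nothing.
It fails at once if a cap is lifted more than 15 mm off the board (height (world z) of any of cap1_mid, cap2_mid, cap3_mid, cap4_mid above 0.097 m).
It fails at once if a cap is carried out past the board's end (centre 30 mm beyond it, still at the height it had on the board) instead of dropping off the edge ((height (world z) of cap1_mid above 0.08 m and (y of cap1_mid in the frame of board above 0.17 m or y of cap1_mid in the frame of board below -0.17 m)) or (height (world z) of cap2_mid above 0.08 m and (y of cap2_mid in the frame of board above 0.17 m or y of cap2_mid in the frame of board below -0.17 m)) or (height (world z) of cap3_mid above 0.08 m and (y of cap3_mid in the frame of board above 0.17 m or y of cap3_mid in the frame of board below -0.17 m)) or (height (world z) of cap4_mid above 0.08 m and (y of cap4_mid in the frame of board above 0.17 m or y of cap4_mid in the frame of board below -0.17 m))).
It fails at once if the jar or the tube stand is moved more than 15 mm or tipped more than 0.3 rad (distance of any of jar_mid, stand_mid from where it was at the start of the episode above 0.015 m or angle between any of jar_mid, stand_mid's own z axis and vertical above 0.3 rad).
It also fails if it takes over 58 s, if anything falls off the work surface, if the arm or the gripper's body presses on something with over 40 N, if the wrist force passes 120 N, or if a joint passes its speed limit or range.

## Working session

There is one attempt and no reset: what is moved stays moved. The work goes in short steps, Python scripts to look and compute and a tool call to move; the robot and the scene stay as the last step left them, time stands still between calls to the robot, and variables do not carry over. Pictures are saved under pics/ and viewed, and the job is handed in when it is done.

Besides the shell and the picture viewer there is one more tool, called as name(argument=value, ...) on one line, values as JSON. move_arm: Moves the arm, as the interface text tells. Its arguments: {"type":"object","properties":{"series":{"type":"array","items":{"type":"array","items":{"type":"number"}}},"grip":{"type":"number"}},"required":["series"]}

```bash
mkdir -p pics
python3 - <<'E'
from workcell import sense,capture
import cv2,numpy as np,pickle
s=sense();print(s)
for n in ("scene","top","wrist"):
    c=capture(n);cv2.imwrite(f"pics/{n}0.png",c["frame"][:,:,::-1]);pickle.dump(c,open(f"{n}0.pkl","wb"))
    print(n,c["fov_y"],c["cx"],c["cy"],c["k1"],np.round(c["cam_to_world"],3).tolist())
E
```

```text
{'t': 0.0, 'joints': array([ 1.21039286,  0.43521379,  0.02497563,  1.57406096, -0.01157647,
        1.13397184, -0.07510714]), 'qvel': array([ 1.24483723e-03, -9.03351896e-04,  1.36263433e-03,  4.73631368e-04,
       -1.40076997e-03,  5.23004290e-05,  2.05393901e-04]), 'joint_efforts': array([ 7.62748550e-04, -6.70474505e+01,  1.02518175e+00, -3.16226757e+01,
        1.55257556e-02,  1.21517907e-02, -3.63215088e-05]), 'eef_pos': array([ 0.15916549, -0.60390182,  0.23054568]), 'tool_rot': array([-3.14009171e+00,  1.60014787e-04,  2.57734582e-01]), 'contact_force': array([ 0.26521882, -0.07046987,  0.54418313]), 'moment': array([ 0.00309103, -0.04274121, -0.06221508]), 'grip_width': 0.08559092605662416}
scene 57.87330809291252 311.0383414338271 202.18926253150784 -0.06605288609137168 [[0.631, -0.538, 0.559, 0.945], [0.776, 0.424, -0.467, -0.291], [0.014, 0.728, 0.685, 0.536], [0.0, 0.0, 0.0, 1.0]]
top 45.32543615065853 320.2221312590285 200.10380608783294 0.018000685525123915 [[0.028, 0.986, -0.163, 0.4], [-1.0, 0.027, -0.013, 0.029], [-0.008, 0.164, 0.986, 1.008], [0.0, 0.0, 0.0, 1.0]]
wrist 61.783226733156894 320.6814719004772 203.4592401647329 -0.06650110817588874 [[0.255, 0.925, 0.282, 0.23], [-0.967, 0.245, 0.072, -0.585], [-0.002, -0.291, 0.957, 0.374], [0.0, 0.0, 0.0, 1.0]]
```

View pics/scene0.png

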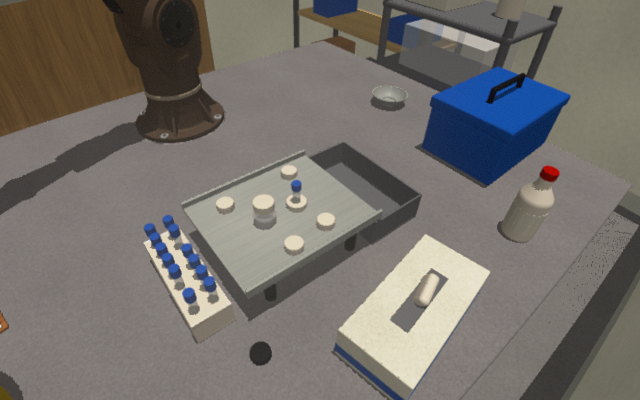

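View pics/top0.png

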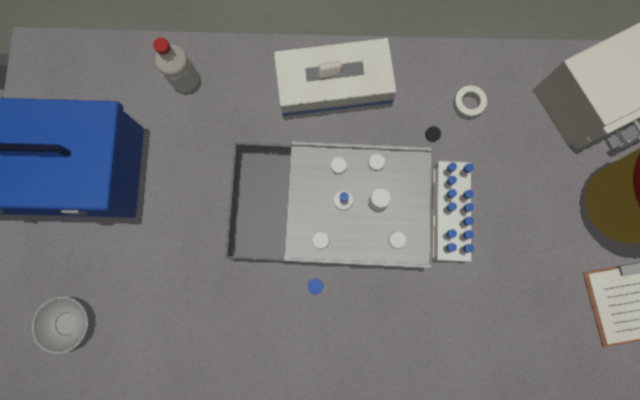

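View pics/wrist0.png

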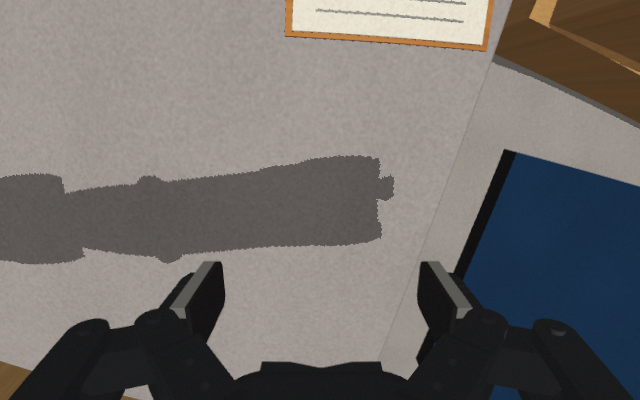

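The top view (image left = +y) shows the tub at the left end and the rack at the right end. White discs on the board are at px (339,165), (377,162), (321,240) and (398,240). Things that could be mistaken for caps:
- blue disc at (315,286)
- black disc at (433,133)
- jar lid at (380,200)
- stand foot at (343,200)
- white ring at (471,101)

I choose the four white discs on the board's front and back rows.

```bash
cat > h.py <<'E'
import numpy as np,cv2
def K(c):
    f=200/np.tan(np.radians(c["fov_y"]/2)); return f
def ray(c,u,v):
    f=K(c);xd=(u-c["cx"])/f;yd=(v-c["cy"])/f
    x,y=xd,yd
    for _ in range(20):
        s=1+c["k1"]*(x*x+y*y);x,y=xd/s,yd/s
    M=c["cam_to_world"];return M[:3,3],M[:3,:3]@np.array([x,-y,-1.])
def onz(c,u,v,z):
    o,d=ray(c,u,v);return o+d*(z-o[2])/d[2]
def proj(c,p):
    M=c["cam_to_world"];q=M[:3,:3].T@(np.asarray(p)-M[:3,3]);x,y=q[0]/-q[2],-q[1]/-q[2]
    s=1+c["k1"]*(x*x+y*y);f=K(c);return x*s*f+c["cx"],y*s*f+c["cy"]
def depthpt(c,u,v):
    o,d=ray(c,u,v);return o+d*c["z_map"][int(round(v)),int(round(u))]
E
python3 - <<'E'
from h import *;import pickle
for n in("top","scene"):
    c=pickle.load(open(n+"0.pkl","rb"));im=c["frame"]
    hsv=cv2.cvtColor(im,cv2.COLOR_RGB2HSV)
    m=((hsv[...,2]>195)&(hsv[...,1]<50)).astype(np.uint8)
    nn,l,st,ce=cv2.connectedComponentsWithStats(m)
    for i in range(1,nn):
        if 40<st[i,4]<900:
            u,v=ce[i];p=depthpt(c,u,v);print(n,np.round(ce[i],1),st[i],"d",np.round(p,3),"z.089",np.round(onz(c,u,v,.089),4), "z.125",np.round(onz(c,u,v,.125),3))
c=pickle.load(open("top0.pkl","rb"))
print("corners")
for u,v,z in[(291,144,.087),(431,148,.087),(286,264,.087),(430,267,.087),(236,145,.062),(231,259,.062),(344,197,.129),(441,162,.05)]:
    print((u,v),np.round(onz(c,u,v,z),4),np.round(depthpt(c,u,v),3))
cv2.imwrite("pics/topcrop.png",cv2.resize(c["frame"][130:280,220:490,::-1],None,fx=2.9,fy=2.9,interpolation=cv2.INTER_CUBIC))
E
```

```text
top [376.6 161.2] [371 156  12  11  81] d [ 0.633 -0.067  0.09 ] z.089 [ 0.6331 -0.0674  0.089 ] z.125 [ 0.624 -0.064  0.125]
top [338.5 164.2] [333 159  11  11  86] d [0.625 0.007 0.089] z.089 [0.6252 0.0074 0.089 ] z.125 [0.616 0.008 0.125]
top [380.3 197.4] [373 190  16  15 172] d [ 0.555 -0.071  0.122] z.089 [ 0.561  -0.0752  0.089 ] z.125 [ 0.555 -0.071  0.125]
top [444.3 223.6] [439 216  17  20  89] d [ 0.517 -0.207  0.055] z.089 [ 0.5133 -0.1984  0.089 ] z.125 [ 0.509 -0.189  0.125]
top [397.5 239.1] [391 233  13  13 104] d [ 0.481 -0.109  0.088] z.089 [ 0.4809 -0.1086  0.089 ] z.125 [ 0.478 -0.103  0.125]
top [320.2 239.6] [315 234  12  13 103] d [0.476 0.039 0.09 ] z.089 [0.4757 0.0392 0.089 ] z.125 [0.473 0.039 0.125]
scene [288.5 169.4] [281 165  16  10 118] d [0.478 0.039 0.089] z.089 [0.4785 0.0387 0.089 ] z.125 [0.516 0.012 0.125]
scene [546.1 196.2] [541 191  10  13  61] d [0.852 0.34  0.115] z.089 [0.8467 0.3787 0.089 ] z.125 [0.855 0.325 0.125]
scene [262.8 201.2] [253 194  21  15 245] d [ 0.558 -0.072  0.125] z.089 [ 0.5243 -0.0529  0.089 ] z.125 [ 0.558 -0.072  0.1
[... 520 characters left out ...]
.5 242.1] [284 235  20  15 226] d [ 0.635 -0.067  0.088] z.089 [ 0.6357 -0.0678  0.089 ] z.125 [ 0.661 -0.086  0.125]
scene [429.1 288. ] [420 274  19  29 265] d [0.832 0.026 0.1  ] z.089 [0.8289 0.0338 0.089 ] z.125 [0.838 0.008 0.125]
corners
(291, 144) [0.6643 0.1026 0.087 ] [0.664 0.103 0.087]
(431, 148) [ 0.6632 -0.1747  0.087 ] [ 0.664 -0.175  0.084]
(286, 264) [0.4277 0.1031 0.087 ] [ 0.43  0.11 -0.  ]
(430, 267) [ 0.4298 -0.1706  0.087 ] [ 0.43  -0.171  0.085]
(236, 145) [0.6664 0.2168 0.062 ] [0.667 0.217 0.061]
(231, 259) [0.4352 0.2134 0.062 ] [0.437 0.22  0.026]
(344, 197) [ 0.553  -0.0033  0.129 ] [ 0.553 -0.003  0.13 ]
(441, 162) [ 0.6447 -0.203   0.05  ] [ 0.644 -0.203  0.051]
```

View pics/topcrop.png

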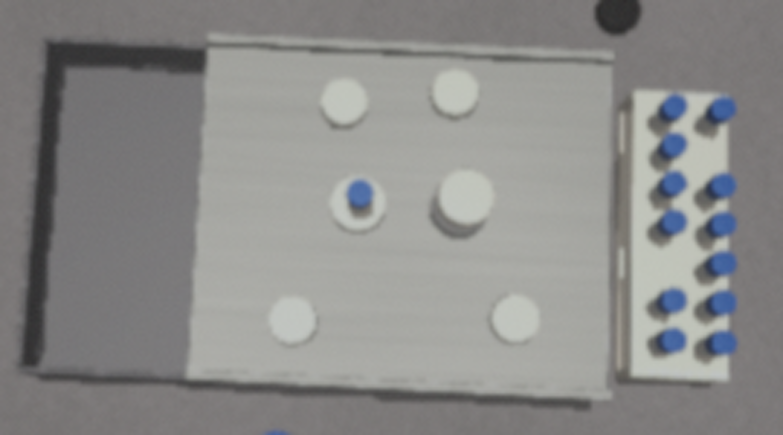

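Run:
```python
from h import *;import pickle
c=pickle.load(open("top0.pkl","rb"))
for u,v in[(600,200),(625,200),(638,190),(600,80),(560,100),(455,190)]:print((u,v),np.round(depthpt(c,u,v),3))
```

```text
(600, 200) [ 0.571 -0.509  0.068]
(625, 200) [ 0.557 -0.506  0.15 ]
(638, 190) [ 0.565 -0.496  0.202]
(600, 80) [ 0.789 -0.483  0.138]
(560, 100) [ 0.778 -0.444  0.062]
(455, 190) [ 0.577 -0.216  0.102]
```

move_arm(series=[[30,-22,0,-7],[60,-44,0,-14],[90,-66,0,-21],[120,-88,0,-28],[150,-110,0,-35],[180,-132,0,-42],[210,-154,0,-49],[240,-176,0,-56],[270,-198,0,-63],[300,-220,0,-70]], grip=0.17)

```text
t: 0.98
eef_pos: [0.394, -0.3136, 0.2313]
tool_rot: [-3.142, 0.0, 1.485]
contact_force: [0.1, 0.4, -0.4]
grip_width: 0.0146
```

move_arm(series=[[30,21,0,-1],[60,42,0,-2],[90,62,0,-3],[120,83,0,-4],[150,104,0,-5],[180,124,0,-5],[210,145,10,-5],[245,166,20,-5],[275,187,30,-5],[302,207,40,-5]])

```text
t: 1.82
eef_pos: [0.6279, -0.0308, 0.1906]
tool_rot: [-3.141, -0.0, 1.568]
contact_force: [-0.1, -1.1, 0.9]
grip_width: 0.0147
```

```bash
cat > look.py <<'E'
import sys;from h import *;from workcell import *
s=sense();print(s["t"],s["eef_pos"].round(4),s["tool_rot"].round(4),s["contact_force"].round(1),s["grip_width"])
for n in sys.argv[2:]:
    c=capture(n);im=c["frame"]
    cr={"top":im[120:290,220:490],"scene":im[100:320,120:440],"wrist":im}[n]
    sc=1 if n=="wrist" else 2.4
    cv2.imwrite(f"pics/{n}{sys.argv[1]}.png",cv2.resize(cr,None,fx=sc,fy=sc)[:,:,::-1])
    hsv=cv2.cvtColor(im,cv2.COLOR_RGB2HSV)
    if n!="wrist":
        m=((hsv[...,2]>195)&(hsv[...,1]<50)).astype(np.uint8);nn,l,st,ce=cv2.connectedComponentsWithStats(m)
        for i in range(1,nn):
            if 30<st[i,4]<900:
                p=depthpt(c,*ce[i])
                if .42<p[0]<.67 and -.18<p[1]<.23: print(n,ce[i].round(0),st[i,4],p.round(3))
E
python3 look.py 1 scene wrist
```

```text
1.8167 [ 0.6279 -0.0308  0.1906] [-3.1414e+00 -4.0000e-04  1.5678e+00] [-0.1 -1.1  0.9] 0.014693023535524222
scene [289. 169.] 136 [0.476 0.041 0.087]
scene [289. 198.] 31 [ 0.544 -0.008  0.087]
scene [302. 200.] 72 [0.564 0.006 0.086]
scene [328. 217.] 123 [0.627 0.014 0.088]
```

View pics/wrist1.png

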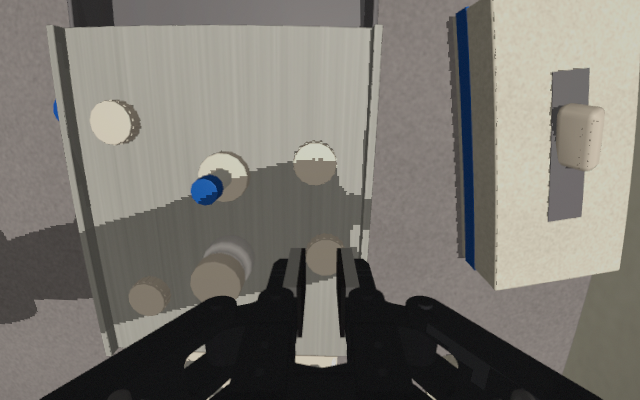

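View pics/scene1.png

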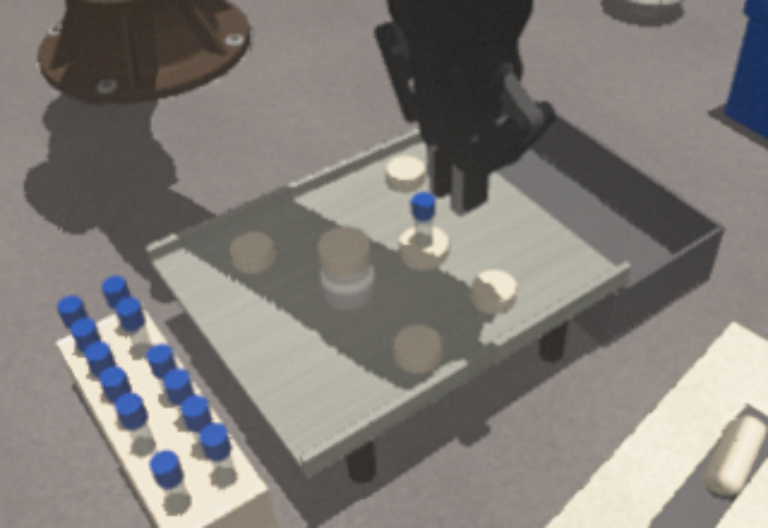

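Run:
```python
from h import *;from workcell import *
c=capture("wrist");e=sense()["eef_pos"]
P=[]
for v in range(240,400,2):
  for u in range(40,640,2):
    if 0<c["z_map"][v,u]<.35:
        p=depthpt(c,u,v)-e
        if abs(p[0])<.15 and abs(p[1])<.1:P.append(p)
P=np.array(P)
for z in np.arange(-.005,.15,.01):
    q=P[(P[:,2]>=z)&(P[:,2]<z+.01)]
    if len(q):print(z.round(3),len(q),q.min(0).round(3),q.max(0).round(3))
```

```text
-0.005 35 [-0.014 -0.007 -0.001] [0.013 0.015 0.005]
0.005 153 [-0.021 -0.007  0.006] [0.02  0.015 0.015]
0.015 207 [-0.021 -0.007  0.015] [0.021 0.015 0.025]
0.025 216 [-0.021 -0.007  0.025] [0.021 0.015 0.035]
0.035 363 [-0.036 -0.008  0.035] [0.029 0.018 0.045]
0.045 1060 [-0.042 -0.005  0.045] [0.042 0.018 0.055]
0.055 1906 [-0.048 -0.009  0.055] [0.049 0.02  0.065]
0.065 1982 [-0.055 -0.009  0.065] [0.054 0.021 0.075]
0.075 2757 [-0.061  0.002  0.075] [0.061 0.022 0.085]
0.085 1229 [-0.064  0.013  0.085] [0.063 0.023 0.094]
```

The wrist view shows the fingers behind the lead back cap (315,163), with the trailing cap at (325,257), and both gaps are about 9 mm. The knuckle envelope clears the stand and jar at this height, so I can descend.

move_arm(series=[[0,-1,30,0],[0,-1,60,0],[0,-1,85,0],[0,-1,97,0],[0,-1,103,0],[0,-1,107,0],[0,-1,109,0],[0,-1,109,0]])

```text
t: 2.63
eef_pos: [0.6267, -0.0335, 0.0833]
tool_rot: [3.14, 0.0, 1.566]
contact_force: [0.0, -0.2, 0.5]
grip_width: 0.0144
```

move_arm(series=[[4,0,2,0],[9,0,3,0],[16,0,3,0],[25,0,3,0],[34,0,3,0],[43,0,3,0],[52,0,3,0],[61,0,3,0],[70,0,3,0],[78,0,3,0]])

```text
t: 3.47
eef_pos: [0.6263, 0.046, 0.0793]
tool_rot: [-3.142, -0.0, 1.567]
contact_force: [0.6, 0.2, -0.1]
grip_width: 0.0147
```

```bash
python3 look.py 2 scene wrist
```

```text
3.4667 [0.6263 0.046  0.0793] [-3.1416e+00 -2.0000e-04  1.5673e+00] [ 0.6  0.2 -0.1] 0.014708702953059833
scene [288. 169.] 133 [0.477 0.039 0.088]
scene [263. 201.] 243 [ 0.558 -0.072  0.124]
scene [224. 202.] 167 [ 0.482 -0.109  0.088]
scene [294. 242.] 242 [ 0.634 -0.067  0.087]
```

View pics/wrist2.png

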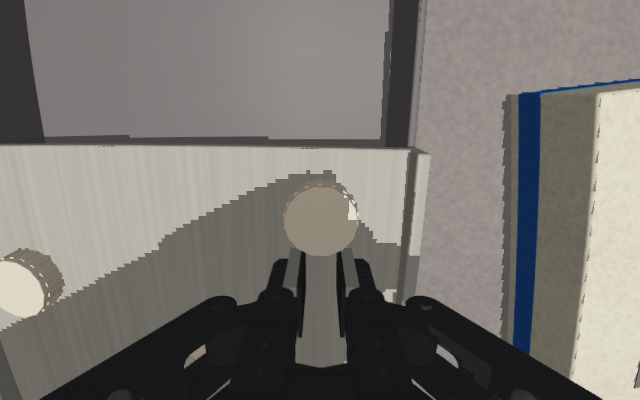

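View pics/scene2.png

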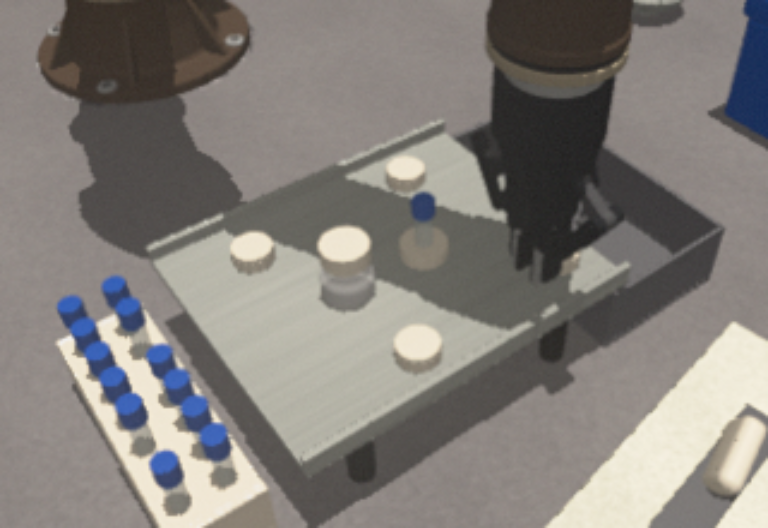

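The cap sits centred on the two fingertips at (320,220), with the board edge at row ~145. I'll push on.

move_arm(series=[[8,0,0,0],[16,0,0,0],[24,0,0,0],[31,0,0,0],[38,0,0,0],[45,0,0,0],[52,0,0,0],[59,0,0,0],[66,0,0,0],[66,0,0,0]])

```text
t: 4.4
eef_pos: [0.6264, 0.1131, 0.0794]
tool_rot: [3.141, -0.001, 1.569]
contact_force: [-1.3, 1.0, 0.6]
grip_width: 0.0148
```

```bash
python3 look.py 3 wrist
```

```text
4.4 [0.6264 0.1131 0.0794] [ 3.1414e+00 -1.3000e-03  1.5687e+00] [-1.3  1.   0.6] 0.014772793000378174
```

View pics/wrist3.png

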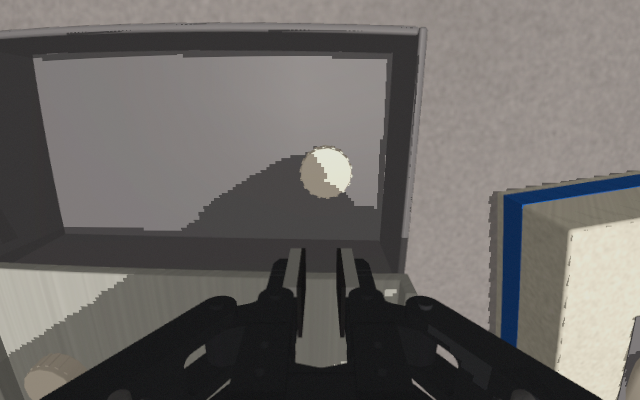

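Cap in the tub at (325,172). Next is the trailing back cap.

move_arm(series=[[0,0,-35,0],[-10,1,-70,0],[-45,2,-80,0],[-85,3,-80,0],[-125,4,-80,0],[-165,5,-80,0],[-200,6,-80,0],[-218,6,-80,0],[-218,6,-60,0],[-218,6,-50,0]])

```text
t: 5.28
eef_pos: [0.631, -0.1104, 0.128]
tool_rot: [-3.141, 0.001, 1.562]
contact_force: [-0.8, 0.5, -1.4]
grip_width: 0.0147
```

```bash
python3 look.py 4 scene wrist
```

```text
5.2833 [ 0.631  -0.1104  0.128 ] [-3.1407e+00  1.1000e-03  1.5624e+00] [-0.8  0.5 -1.4] 0.014710807077387736
scene [294. 170.] 31 [0.485 0.048 0.088]
scene [228. 198.] 76 [ 0.478 -0.098  0.09 ]
scene [298. 201.] 153 [ 0.565 -0.004  0.091]
scene [296. 241.] 182 [ 0.634 -0.062  0.087]
```

View pics/wrist4.png

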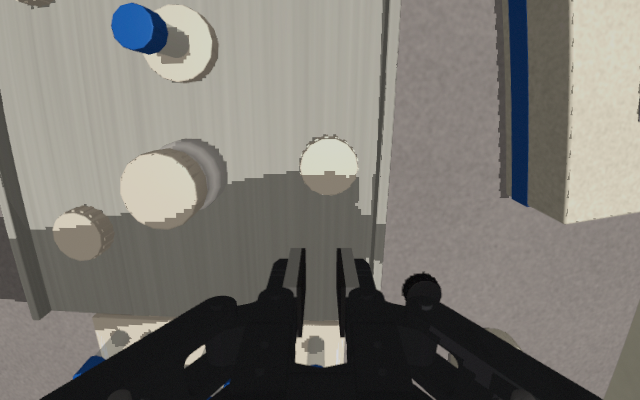

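The cap is at (329,165), 2–3 mm outward of the finger centre at column 320. The jar at (160,190) is well clear.

move_arm(series=[[0,1,20,0],[0,2,36,0],[0,2,44,0],[0,2,48,0],[0,2,49,0],[5,2,49,0],[12,2,49,0],[20,2,49,0],[29,2,49,0],[38,2,49,0]])

```text
t: 6.22
eef_pos: [0.6341, -0.0679, 0.0809]
tool_rot: [3.141, -0.0, 1.567]
contact_force: [-0.3, 0.1, 0.7]
grip_width: 0.0147
```

```bash
python3 look.py 5 scene wrist
```

```text
6.2167 [ 0.6341 -0.0679  0.0809] [ 3.1408e+00 -2.0000e-04  1.5673e+00] [-0.3  0.1  0.7] 0.01466552114954058
scene [259. 282.] 55 [ 0.665 -0.153  0.087]
```

View pics/wrist5.png

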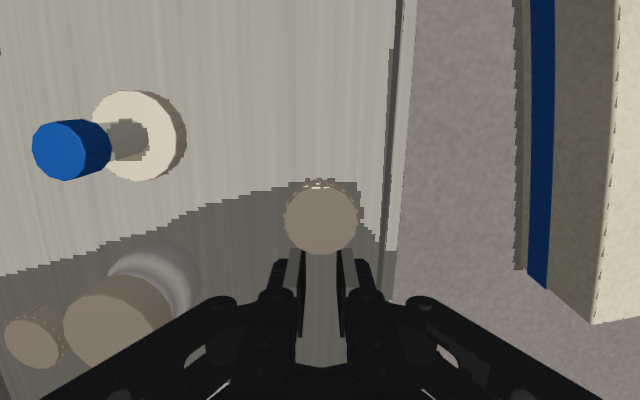

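Cap centred on the tips at (320,220), and the jar and stand are undisturbed.

move_arm(series=[[9,0,1,0],[18,0,1,0],[28,-1,1,0],[38,-1,1,0],[48,-1,1,0],[58,-2,1,0],[68,-2,1,0],[78,-2,1,0],[88,-2,1,0],[98,-2,1,0]])

```text
t: 7.15
eef_pos: [0.6323, 0.0297, 0.0793]
tool_rot: [3.142, 0.0, 1.567]
contact_force: [-0.3, 0.3, 0.3]
grip_width: 0.0146
```

move_arm(series=[[10,0,0,0],[20,0,0,0],[30,0,0,0],[39,0,0,0],[47,0,0,0],[55,0,0,0],[63,0,0,0],[71,0,0,0],[79,0,0,0],[84,0,0,0]])

```text
t: 7.98
eef_pos: [0.6326, 0.1141, 0.0793]
tool_rot: [3.142, -0.0, 1.567]
contact_force: [-0.6, 0.3, 0.0]
grip_width: 0.0143
```

```bash
python3 look.py 6 wrist
```

```text
7.9833 [0.6326 0.1141 0.0793] [ 3.1415e+00 -5.0000e-04  1.5674e+00] [-0.6  0.3  0. ] 0.014311926594213476
```

View pics/wrist6.png

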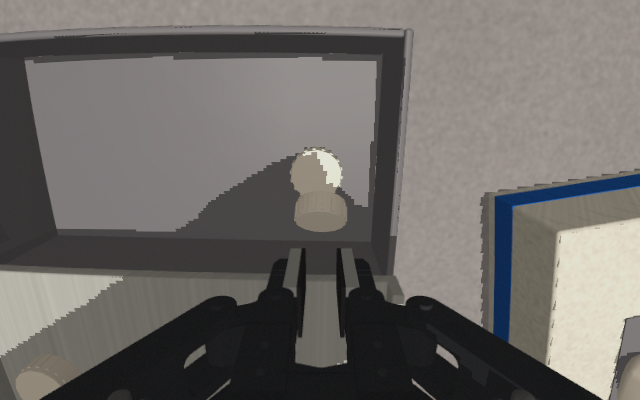

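Both back caps are in the tub, at (316,172) and (320,210). Next is the front left one.

move_arm(series=[[0,0,-35,0],[-5,-10,-70,0],[-20,-40,-85,0],[-40,-75,-85,0],[-65,-105,-85,0],[-90,-135,-85,0],[-108,-152,-80,0],[-113,-155,-65,0],[-113,-155,-50,0],[-113,-155,-50,0]])

```text
t: 8.87
eef_pos: [0.4754, -0.001, 0.1276]
tool_rot: [-3.139, 0.001, 1.565]
contact_force: [-0.6, 0.7, -0.2]
grip_width: 0.0146
```

```bash
python3 look.py 7 scene wrist
```

```text
8.8667 [ 0.4754 -0.001   0.1276] [-3.1386e+00  8.0000e-04  1.5649e+00] [-0.6  0.7 -0.2] 0.014633807824977434
scene [292. 168.] 56 [0.478 0.047 0.087]
scene [263. 201.] 245 [ 0.558 -0.072  0.124]
scene [297. 201.] 145 [ 0.564 -0.006  0.09 ]
scene [224. 202.] 171 [ 0.483 -0.109  0.089]
```

View pics/wrist7.png

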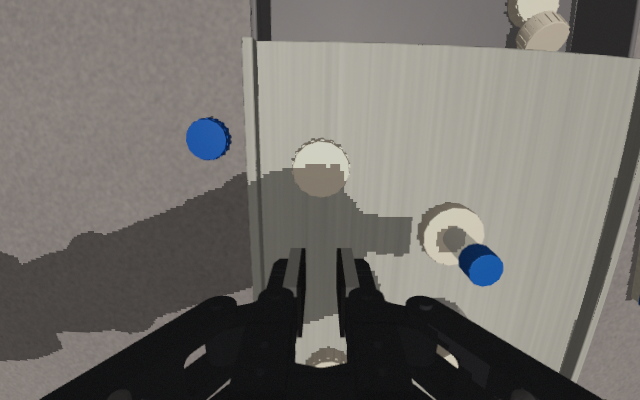

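The cap at (321,167) is centred ahead of the fingers, and the stand at (453,235) is clear. I'll descend and push.

move_arm(series=[[0,0,20,0],[0,1,36,0],[0,1,44,0],[0,1,48,0],[0,1,49,0],[5,1,49,0],[12,1,49,0],[20,1,49,0],[29,1,49,0],[38,1,49,0]])

```text
t: 9.8
eef_pos: [0.4785, 0.0397, 0.0807]
tool_rot: [3.141, -0.0, 1.567]
contact_force: [0.4, -0.1, 0.5]
grip_width: 0.0149
```

```bash
python3 look.py 8 wrist
```

```text
9.8 [0.4785 0.0397 0.0807] [ 3.1408e+00 -2.0000e-04  1.5672e+00] [ 0.4 -0.1  0.5] 0.014923015649145143
```

View pics/wrist8.png

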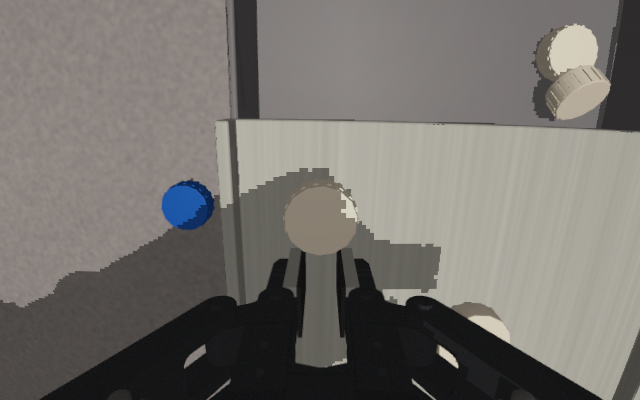

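The cap is nestled at (320,220); the blue look-alike at (187,205) lies off the board and clear. I'll push it over.

move_arm(series=[[8,0,1,0],[17,0,1,0],[26,0,1,0],[34,0,1,0],[42,0,1,0],[50,0,1,0],[58,0,1,0],[66,0,1,0],[74,0,1,0],[75,0,1,0]])

```text
t: 10.68
eef_pos: [0.4786, 0.1153, 0.0794]
tool_rot: [3.141, -0.001, 1.568]
contact_force: [0.5, -0.2, 0.6]
grip_width: 0.0139
```

```bash
python3 look.py 9 wrist
```

```text
10.6833 [0.4786 0.1153 0.0794] [ 3.1413e+00 -1.0000e-03  1.5684e+00] [ 0.5 -0.2  0.6] 0.013890579584548595
```

View pics/wrist9.png

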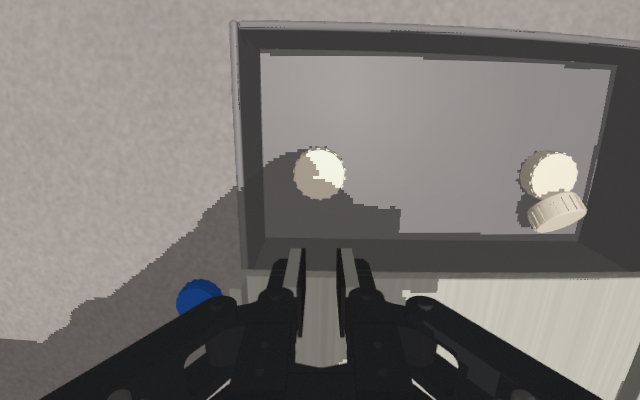

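Third cap in at (320,172). Last one: front right.

move_arm(series=[[0,0,-38,0],[-20,0,-70,0],[-60,1,-80,0],[-100,2,-80,0],[-140,3,-80,0],[-180,3,-80,0],[-220,3,-80,0],[-255,3,-75,0],[-261,3,-50,0],[-261,3,-50,0]])

```text
t: 11.57
eef_pos: [0.4779, -0.1517, 0.1263]
tool_rot: [-3.137, 0.0, 1.56]
contact_force: [-1.0, 0.6, -0.5]
grip_width: 0.0147
```

```bash
python3 look.py 10 scene wrist
```

```text
11.5667 [ 0.4779 -0.1517  0.1263] [-3.137e+00  4.000e-04  1.560e+00] [-1.   0.6 -0.5] 0.01468285579371775
scene [263. 201.] 258 [ 0.558 -0.072  0.125]
scene [297. 201.] 148 [ 0.565 -0.007  0.092]
scene [226. 201.] 137 [ 0.482 -0.106  0.088]
```

View pics/wrist10.png

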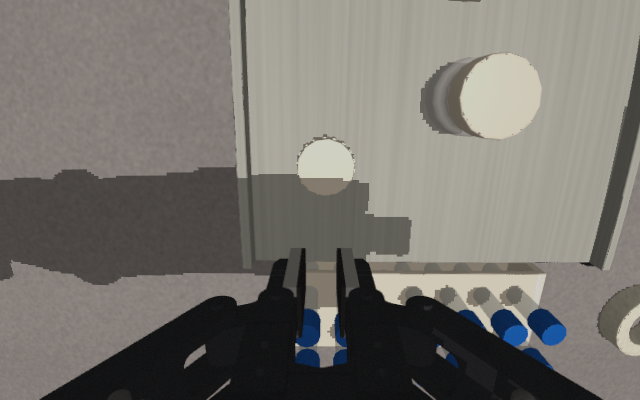

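The cap at (326,167) is about 2 mm off the finger centre. The rack tubes (row 325+) are behind and below the knuckles.

move_arm(series=[[3,0,20,0],[3,1,36,0],[3,1,44,0],[3,1,48,0],[3,1,48,0],[6,1,48,0],[13,1,48,0],[21,1,48,0],[30,1,48,0],[39,1,48,0]])

```text
t: 12.5
eef_pos: [0.4819, -0.1075, 0.0817]
tool_rot: [3.141, -0.0, 1.567]
contact_force: [0.5, -0.1, 0.0]
grip_width: 0.0148
```

```bash
python3 look.py 11 wrist
```

```text
12.5 [ 0.4819 -0.1075  0.0817] [ 3.1409e+00 -1.0000e-04  1.5671e+00] [ 0.5 -0.1  0. ] 0.01478697210614894
```

View pics/wrist11.png

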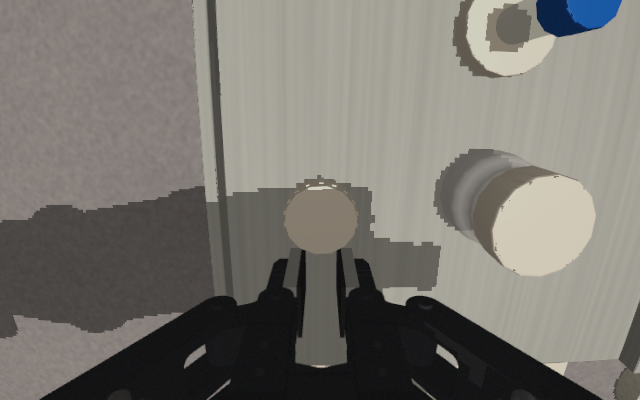

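move_arm(series=[[8,-1,2,0],[16,-1,2,0],[25,-2,2,0],[34,-2,2,0],[43,-3,2,0],[52,-3,2,0],[61,-3,2,0],[70,-3,2,0],[79,-3,2,0],[88,-3,2,0]])

```text
t: 13.38
eef_pos: [0.4791, -0.0198, 0.0793]
tool_rot: [3.141, 0.0, 1.567]
contact_force: [0.3, -0.0, -0.1]
grip_width: 0.0145
```

```bash
python3 look.py 12 scene wrist
```

```text
13.3833 [ 0.4791 -0.0198  0.0793] [3.1415 0.     1.5668] [ 0.3 -0.  -0.1] 0.014494582915656227
scene [263. 201.] 241 [ 0.557 -0.071  0.123]
scene [297. 201.] 147 [ 0.564 -0.006  0.09 ]
```

View pics/wrist12.png

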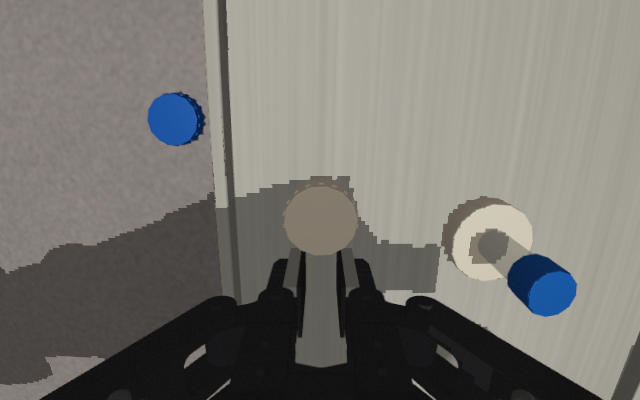

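The cap is still centred at (320,220) and the stand is untouched. I'll push to the end.

move_arm(series=[[8,0,0,0],[16,0,0,0],[24,0,0,0],[32,0,0,0],[40,0,0,0],[48,0,0,0],[56,0,0,0],[64,0,0,0],[72,0,0,0],[80,0,0,0]])

```text
t: 14.32
eef_pos: [0.4794, 0.0601, 0.0793]
tool_rot: [3.142, 0.0, 1.567]
contact_force: [-0.5, 0.3, -0.4]
grip_width: 0.0147
```

move_arm(series=[[8,0,0,0],[16,0,0,0],[24,0,0,0],[32,0,0,0],[40,0,0,0],[48,0,0,0],[55,0,0,0],[55,0,0,0]])

```text
t: 14.98
eef_pos: [0.4797, 0.1163, 0.0794]
tool_rot: [3.141, -0.001, 1.569]
contact_force: [0.0, -0.2, 0.6]
grip_width: 0.0147
```

```bash
python3 look.py 13 wrist
```

```text
14.9833 [0.4797 0.1163 0.0794] [ 3.1413e+00 -1.0000e-03  1.5687e+00] [ 0.  -0.2  0.6] 0.014740559026837357
```

View pics/wrist13.png

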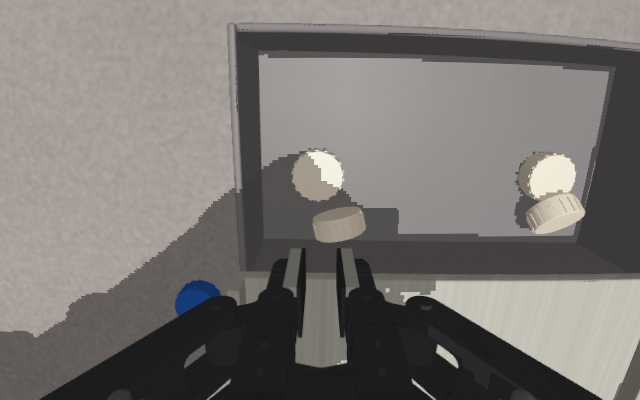

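All four are in the tub: (318,175), (339,224), (550,175) and (556,213). I'll lift clear and check.

move_arm(series=[[0,0,-35,0],[0,0,-70,0],[0,0,-110,0],[0,0,-150,0],[20,-10,-170,0],[40,-20,-170,0],[60,-30,-170,0],[60,-30,-170,0],[60,-30,-170,0]])

```text
t: 15.78
eef_pos: [0.4493, 0.1749, 0.2494]
tool_rot: [3.141, 0.0, 1.569]
contact_force: [1.0, -0.3, 0.3]
grip_width: 0.0147
```

```bash
python3 look.py 14 top scene wrist
python3 - <<'E'
from h import *;from workcell import *
c=capture("wrist");im=c["frame"];h=cv2.cvtColor(im,cv2.COLOR_RGB2HSV)
m=((h[...,2]>120)&(h[...,1]>25)&(h[...,0]<35)).astype(np.uint8)
m=cv2.morphologyEx(m,cv2.MORPH_OPEN,np.ones((3,3)))
n,l,st,ce=cv2.connectedComponentsWithStats(m)
for i in range(1,n):
    if st[i,4]>150:print(ce[i].round(),st[i,4],depthpt(c,*ce[i]).round(3))
E
```

```text
15.7833 [0.4493 0.1749 0.2494] [3.1415e+00 2.0000e-04 1.5686e+00] [ 1.  -0.3  0.3] 0.014699391326855953
top [271. 169.] 121 [0.629 0.148 0.015]
top [381. 197.] 273 [ 0.556 -0.072  0.125]
top [342. 200.] 144 [ 0.547 -0.     0.127]
top [283. 234.] 33 [0.49  0.116 0.036]
scene [263. 201.] 251 [ 0.556 -0.071  0.123]
scene [297. 202.] 139 [ 0.563 -0.006  0.089]
[343. 191.] 538 [0.475 0.149 0.019]
[476. 212.] 550 [0.626 0.128 0.034]
[617. 217.] 1236 [0.77  0.133 0.071]
[357. 219.] 454 [0.49  0.12  0.036]
[601. 247.] 162 [0.755 0.1   0.076]
[609. 288.] 1295 [0.778 0.048 0.076]
[636. 306.] 248 [0.814 0.028 0.084]
[610. 365.] 2671 [ 0.816 -0.065  0.076]
```

View pics/wrist14.png

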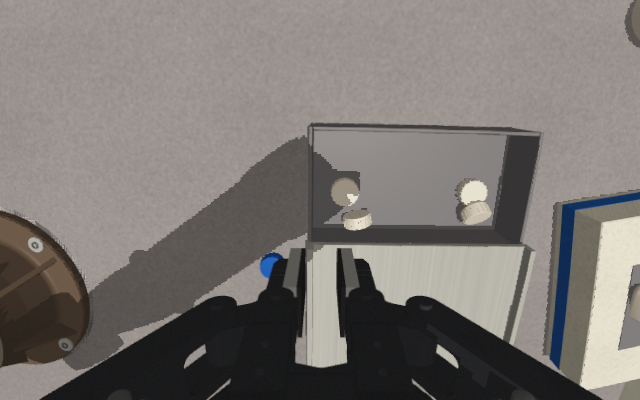

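View pics/scene14.png

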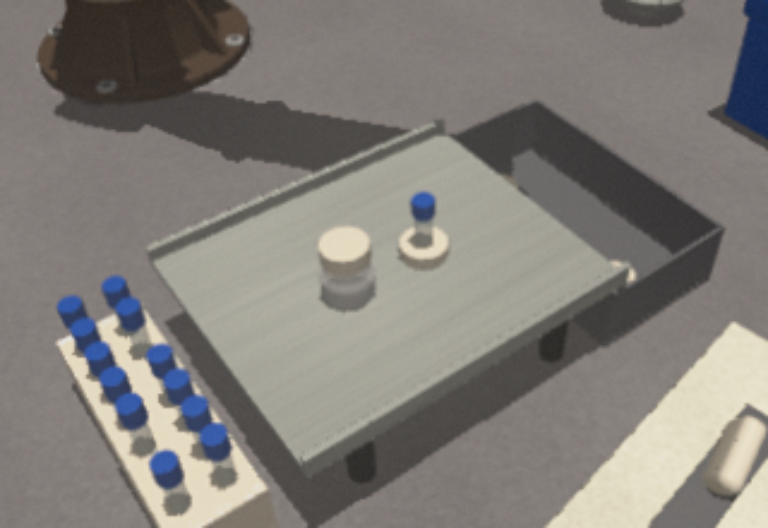

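```bash
python3 -c "
from workcell import *
print(close_job())"
```

```text
the job is handed in; nothing more can be done
None
```

I swept all four white caps off the board's left (+y) end into the grey tub, one at a time, and handed the job in at about 16 s of the 58 s allowed. I set the fingers about 15 mm apart so each cap stayed centred against both tips. In each row I pushed the cap nearer the tub first. None was gripped or lifted.

**Caps:** the final pictures show all four inside the tub. Measured surface points were at y 0.12–0.15 m, against a tub span of about 0.095–0.219 m. They were at most 36 mm above the counter. Two caps lie tilted against others or the wall, and they looked at rest. I did not measure their speed separately.

**Jar and stand:** both stand upright, and their measured positions match the start to within about 2 mm.

**Robot:** contact forces stayed near zero throughout, and the arm was clear of everything at hand-in. No check failed or disagreed.

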